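# Ready the bracelet mandrel on its sprung bench rest

## Robot

A 6-joint arm with a two-finger parallel gripper is mounted at the origin on the work surface. World frame = base frame: x ahead of the robot, y to its left, z up, the work surface at z = 0. Lengths are in mm, angles in rad, forces in N, time in s.
With the tool pointing down it reaches from about 300 to 775 mm from the base axis. Payload 14.6 kg.
Tool frame: the origin (TCP) lies midway between the tips of the shut fingers; the grasp point (between the pads) lies 19 mm behind it; z points along the fingers, y is the line along which they close (so a half turn about z gives the same grasp; the last joint's range is limited). The gripper opens to 85 mm and grips with 20 to 120 N. Pads are 22 mm wide; open, the fingers measure 114 mm over their backs; the gripper's body (76 mm by 85 mm) begins 54 mm behind the grasp point. The pads swing forward as they close: fully open they stand 13 mm farther back than shut.
Start: joints at [1.116, 0.3, 1.521, -0, 1.321, -0.067], TCP at [207.98, 509.15, 194.781] pointing down, gripper open.
Joint ranges: [-3.03, 3.03], [-0.79, 2.21], [0.23, 2.52], [-1.04, 4.18], [0, 3.07], [-2.55, 2.55]. Speed limits (rad/s): [2.22, 2.22, 2.57, 3.14, 3.14, 3.14].

## Interface

Orientations are given as a 3x3 rotation matrix whose columns are the frame's x, y, z axes.
In Python, from cell import sensors, get_image, camera_params, job gives the robot as it stands. The module is installed in compiled form; this text tells all that it offers.
- The arm moves only by the shell command python3 -m creep 'ROWS'. ROWS is JSON, a list of rows, each an object of numbers: "tx", "ty", "tz": the shift along the world's x, y, z in units of 30 mm (1.0 is 30 mm); "wx", "wy", "wz": the turn, a rotation vector about the world's x, y, z in rad; "jaw": the opening, from -1 (shut) to 1 (fully open). A call has exactly 8 rows; each row shifts and turns the commanded pose from where the row before left it; what a row does not reach is not made up. A row lasts 1/10 s, in which the tool goes at most 50 mm and 8.59 degrees, less where a joint would pass 70% of its speed; a pose out of reach is approached as far as the arm can. A call is refused whole if a number of a shift passes 1 or a number of a turn 0.15, either way. A call with a gripper value outside its range is refused whole. The fingers move at their own pace and stop on an object; the grip force is fixed at half the most. Time passes only in rows, so rows that do not move let the fingers close, or fill a call up. It gives the time, the measured TCP pose, the force, the opening and the grip force at its end, in the units of the state.
- sensors.observe(): the state, without advancing time (a new reading comes with each control period).
- get_image(name): name is "scene" or "top"; returns (picture, depth): 384x512x3 uint8, red, green, blue; 384x512 float32, mm along the optical axis (not along the pixel's ray), 0 where there is no reading.
- camera_params(name): a dict with "K" (3x3 intrinsics, pixels), "xyz" and "orientation" of the camera in the world. Camera axes: x right, y down, z forward; pixel columns grow to the right and rows downward; lengths in mm; the calibration is good to about 2 mm. A picture is of the moment at which its call begins. camera_params takes no time and is no camera call.
- job.finish_job(): hands the job in; it is judged then, once.
The state is a dict: "t": time; "joints": joint angles; "joint_velocities": joint speeds; "joint_torque": joint torques, N m; "tool_pos": TCP position; "tcp_rot": TCP orientation; "force": force on the tool from outside, world axes, zero at the start; "moment": the same for the moment, N m; "gripper_width": finger opening in mm; "grasp_force": force on a finger pad.
Only numpy, scipy, OpenCV 4.12 (cv2) and the standard library are available. Lean on these libraries where they do the work, as an engineer would, in place of code of your own. Each camera call takes 0.05 s, during which the arm holds its last target. There are 200 camera calls.

## Task

First swing the yellow sprung rest of the bench stand over until it snaps down to its level stop; then open the blue case right back past its balance so the lid stays open. Take the steel mandrel out of the case and lay it gently in the rest between the four black corner posts, flat, with its wooden handle sticking out over the rest's open end (the end without the black wall), let go and leave the case open. Set it down, do not drop it, and leave the jar, the can, the white bust and the tool caddy where they stand.

Things in the scene. Friction and masses are not known exactly. Their poses are not given: they have to be found in the camera images.
- stand: Bench stand, fixed: dark wood foot 115 x 165 x 12 mm, two aluminium uprights (92 mm high, 10 mm thick, at its y = +-75 mm) with the yellow rest between. Origin on the table, under the foot, which spans x = -55 to +60 mm; z up, front is -x. Yaw within 0.4 rad. The can and the jar stand behind it, about 120 mm to +x and 105 mm to either side (which is which varies).
- rest (a joint): Angle of the yellow rest about its hinge: 0 = parked, leaning back (stand's +x) 25 degrees past upright; 2.0 = down, level, sticking out to the stand's -x. Sprung to both stops, over-centre near 1.0 (32 degrees forward of upright): short of that it springs back, past it it snaps down by itself. Turning it takes about 0.25 N m: 4 to 8 N at 35 to 70 mm from the hinge.
- rest_hinge (a point): Middle of the rest's hinge line, fixed on the stand at its x = 40, y = 0, z = 80 mm; hinge line along the stand's y. Axes as the stand's.
- rest_seat (a point): Middle of the yellow plate's (85 x 120 x 8 mm) bearing face, 57.5 mm from the hinge. Axes turn with it; rest down: those of the stand, z up, face 80 mm above the table. Parked, the face looks back (stand's +x). Black posts 8 x 18 mm, 14 mm high, at x = +-27, y = +-48 mm: 46 mm clear between them in x. Black wall 18 mm high at the +y end, inner face at y = +60; -y end open, plate ends at y = -60.
- case: Blue clamshell case, fixed to the table, 124 (x) x 190 (y) mm, tub 40 mm high with 4 mm walls and grey foam whose top is 12 mm above the table; with the lid shut 62 mm high. Origin at the centre of its underside, z up; the hinge is along its far (+x) rim, front is -x. Yaw up to 0.4 rad either way. The tool caddy stands about 220 mm from its origin towards +x.
- lid (a joint): Opening angle of the blue lid: 0 shut, 1.85 fully open (leaning back on its stop). It weighs 0.2 kg, falls shut when left below about 1.2 and falls open when left above about 1.35.
- lid_hinge (a point): Middle of the lid's hinge line, fixed on the case at its x = 62, y = 0, z = 40 mm; hinge line along the case's y. Axes as the case's.
- lid_handle (a point): Middle of the lid's handle bar: a steel bar 10 mm thick, 80 mm long along the case's y, on two legs 80 mm apart. With the lid shut it is 100 mm in front of the hinge and 54 mm above it (94 mm above the table), 32 mm above the lid's top; 24 mm behind the lid's front edge. The point turns with the lid.
- mandrel: Bracelet mandrel, 0.3 to 0.55 kg: steel bar 34 (x) x 110 (y) x 38 (z) mm, brass collar, round wooden handle 22 mm thick that reaches to y = -105 mm. Origin at the centre of the bar's underside, z up. Lies loose on the case's foam, underside 12 mm above the table, about 25 mm from the case's centre towards +y, handle to the case's -y, yaw within 0.08 rad of the case's.
- mandrel_handle (a point): A point on the middle of the wooden handle, at y = -90, z = 19 mm in the mandrel's frame.
- jar: Bystander: glass jar with steel lid, 90 mm across, 150 mm tall, behind the stand. Origin at the centre of its underside.
- can: Bystander: drinks can with green band, 66 mm across, 122 mm tall, behind the stand. Origin at the centre of its underside.
- bust: Bystander: white necklace bust on a dark foot, 76 mm across at most, 200 mm tall, on the table between stand and case towards the robot. Origin at the centre of its underside.
- caddy: Bystander: wooden tool caddy 80 (x) x 150 (y) x 60 mm with pliers that reach up to 135 mm, behind the case. Origin at the centre of its underside.
- rest_edge (a point): Middle of the yellow plate's free edge, 100 mm from the hinge, on the bearing face. Parked it is about 170 mm above the table and 42 mm behind (stand's +x) the hinge; down, 100 mm in front of it. Turns with the rest.

How it is judged (in metres and radians):
On the way, in this order (a step that is already met when the one before it is completed fails the run):
1. the yellow rest has snapped down to its level stop (value of joint rest above 1.93 rad), for 0.3 s.
2. the lid is open past its balance (value of joint rest above 1.93 rad and value of joint lid above 1.7 rad), for 0.3 s.
3. the mandrel is lifted clear of the case (z of mandrel in the frame of case above 0.06 m), for 0.1 s.
At the end, for the whole second after the job is handed in: Rest down on its stop (over 1.93 rad), lid open (over 1.7 rad); mandrel at rest, flat on the rest (5 mm, 0.12 rad) between the posts, its origin within 10 mm of the seat's middle in x and -30 to +9 mm in y, handle out over the open end (all of step 2 and x of mandrel in the frame of rest_seat between -0.01 and 0.01 m and y of mandrel in the frame of rest_seat between -0.03 and 0.009 m and z of mandrel in the frame of rest_seat between -0.005 and 0.005 m and y of mandrel_handle in the frame of rest_seat below -0.06 m and angle between mandrel's own z axis and vertical below 0.12 rad and linear speed of mandrel below 0.02 m/s); the robot touches nothing.
It fails at once if a bystander was shifted by more than 30 mm or tipped (distance of any of jar, can, bust, caddy from where it was at the start of the episode above 0.03 m or angle between any of bust, jar, can's own z axis and vertical above 0.5 rad).
It fails at once if the mandrel was dropped or slammed onto the rest (over 0.5 m/s close to the seat) (distance between mandrel and rest_seat below 0.04 m and linear speed of mandrel above 0.5 m/s).
It also fails if it takes over 70 s, if anything falls off the work surface, if the arm or the gripper's body presses on something with over 40 N, if the wrist force passes 120 N, or if a joint passes its speed limit or range.

## Working session

There is one attempt and no reset: what is moved stays moved. The work goes in short steps, Python scripts to look and compute and a shell command to move; the robot and the scene stay as the last step left them, time stands still between calls to the robot, and variables do not carry over. Pictures are saved under pics/ and viewed, at most 10 in all, crops included, and the job is handed in when it is done.

```bash
mkdir -p pics
cat > h.py <<'E'
import numpy as np, cv2
from cell import sensors,get_image,camera_params,job
def cloud(name):
    im,d=get_image(name); c=camera_params(name); K=np.array(c["K"]);R=np.array(c["orientation"]);t=np.array(c["xyz"])
    v,u=np.mgrid[:d.shape[0],:d.shape[1]]
    p=np.stack([(u-K[0,2])/K[0,0]*d,(v-K[1,2])/K[1,1]*d,d],-1)@R.T+t
    p[d<=0]=np.nan
    return im,d,p
E
python3 - <<'E'
from h import *
for n in("scene","top"):
    im,d,p=cloud(n); cv2.imwrite(f"pics/{n}0.png",im[...,::-1]); np.savez(f"{n}0.npz",im=im,p=p)
    c=camera_params(n);print(n,c["xyz"],np.round(c["orientation"],2).tolist(),c["K"])
print(sensors.observe())
E
```

```text
scene [979.2035017  429.89377012 994.58385333] [[-0.74, 0.55, -0.4], [0.68, 0.61, -0.41], [0.01, -0.57, -0.82]] [[448.2507944    0.         257.45736498]
 [  0.         448.2507944  204.46272305]
 [  0.           0.           1.        ]]
top [ 486.97560296    8.57614657 1034.47974385] [[-0.02, -1.0, 0.05], [-1.0, 0.02, -0.01], [0.01, -0.05, -1.0]] [[403.87890257   0.         251.6269932 ]
 [  0.         403.87890257 193.77026007]
 [  0.           0.           1.        ]]
{'t': 0.1, 'joints': array([ 1.11638779e+00,  3.00399893e-01,  1.52150224e+00,  2.26674470e-06,
        1.32071374e+00, -6.65972089e-02]), 'joint_velocities': array([-0.00040159, -0.0009783 , -0.00206085, -0.00088698,  0.00194855,
        0.00030221]), 'joint_torque': array([ 1.31129516e-03, -5.44382036e+01, -3.62365222e+01, -7.03533419e-05,
        3.02995977e-03, -8.30134331e-05]), 'tool_pos': array([207.88338894, 508.93692746, 194.29374855]), 'tcp_rot': array([[-9.25738725e-01,  3.78163470e-01, -4.51095881e-04],
       [ 3.78163732e-01,  9.25738272e-01, -9.18419640e-04],
       [ 7.02839635e-05, -1.02080473e-03, -9.99999477e-01]]), 'force': array([ 0.16568314, -0.21034109,  0.28451818]), 'moment': array([-0.0499066 ,  0.00123094,  0.02218612]), 'grasp_force': 0.0, 'gripper_width': 85.1685903939491}
```

View pics/top0.png

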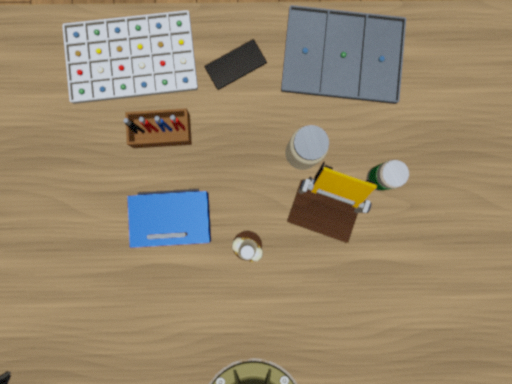

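View pics/scene0.png

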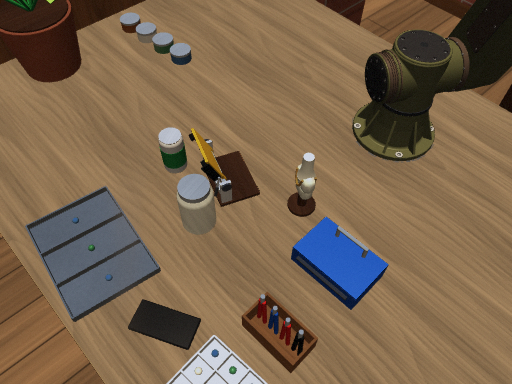

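The top view shows the case at about (168,218) with its handle towards the robot, the bust at (247,249), the stand at (330,205), the jar at (310,145) and the can at (392,175). Next I measure these positions.

```bash
cat > m.py <<'E'
from h import *
def rect(q): # centre, long axis
    r=cv2.minAreaRect(q[:,:2].astype(np.float32)); return np.round(r[0],1),np.round(r[1],1),round(r[2],1)
E
python3 - <<'E'
from m import *
for n in("top","scene"):
    z=np.load(n+"0.npz");im=z["im"];p=z["p"];h=cv2.cvtColor(im,cv2.COLOR_RGB2HSV);H,S,V=h[...,0].astype(int),h[...,1],h[...,2]
    Z=p[...,2]; ok=np.isfinite(Z)
    blue=ok&(H>100)&(H<125)&(S>150)&(Z>52)&(Z<72)
    n_,l,st,_=cv2.connectedComponentsWithStats(blue.astype(np.uint8)); k=1+st[1:,4].argmax()
    q=p[l==k]; print(n,"lid",rect(q),np.median(q[:,2]),len(q))
    # lid handle: points at z 80..100 near lid
    c=np.median(q[:,:2],0)
    near=ok&(np.hypot(p[...,0]-c[0],p[...,1]-c[1])<110)&(Z>82)&(Z<102); q=p[near]; print(" handle",rect(q),np.median(q,0),len(q))
    yel=ok&(H>20)&(H<32)&(S>200)&(V>120)&(Z>60)
    n_,l,st,_=cv2.connectedComponentsWithStats(yel.astype(np.uint8)); k=1+st[1:,4].argmax()
    q=p[l==k]; print(" yellow",rect(q),q.min(0),q.max(0),len(q))
    c=np.median(q,0); u,s,vt=np.linalg.svd(q-q.mean(0)); print("  axes",np.round(vt,2).tolist(),q.mean(0))
    near=ok&(np.hypot(p[...,0]-c[0],p[...,1]-c[1])<150)
    q=p[near&(Z>8)&(Z<16)]; print(" foot",rect(q),len(q))
    q=p[near&(Z>86)&(Z<97)&(S<60)]; print(" uprights",np.round(q[::max(1,len(q)//12)]).tolist(),len(q))
    for nm,a,b in(("jar",145,155),("can",117,126)):
        q=p[near&(Z>a)&(Z<b)&(S<90)]; print(nm,np.median(q,0),len(q))
    q=p[ok&(Z>185)&(Z<205)&(p[...,0]>250)&(abs(p[...,1])<120)]; print("bust",np.median(q,0),len(q))
E
```

```text
top lid (array([483.3, 196.1]), array([121.5, 187.1]), 2.6) 61.680903982669236 3618
 handle (array([444.6, 194.8]), array([ 9.9, 88. ]), 2.6) [444.80556194 194.25663143  97.43168163] 169
 yellow (array([ 547.3, -208.1]), array([120.2,  52.3]), 69.7) [ 504.78372122 -272.43953673   77.9556512 ] [ 588.06452164 -147.38154961  177.17529478] 1173
  axes [[-0.35, -0.94, -0.01], [0.4, -0.15, 0.9], [-0.85, 0.31, 0.43]] [ 549.71216734 -208.22080182  141.31654788]
 foot (array([ 523.2, -198.1]), array([258.3, 191.3]), 77.6) 2322
 uprights [[636.0, -94.0, 96.0], [570.0, -302.0, 86.0], [565.0, -135.0, 92.0], [561.0, -135.0, 91.0], [556.0, -135.0, 90.0], [551.0, -132.0, 94.0], [546.0, -130.0, 92.0], [532.0, -191.0, 87.0], [518.0, -277.0, 93.0], [511.0, -283.0, 88.0], [504.0, -269.0, 92.0], [500.0, -276.0, 93.0], [493.0, -265.0, 91.0]] 236
jar [ 644.31274235 -138.87816344  149.67098175] 879
can [ 582.64440295 -325.724371    121.53188235] 611
bust [413.63620771   8.57367574 199.42893971] 152
scene lid (array([483.9, 195.5]), array([126.6, 190. ]), 2.6) 60.79308251466114 3655
 handle (array([446.6, 1
[... 157 characters left out ...]
-271.72940667  168.13595765] [ 589.52289613 -162.66723764  175.53281641] 96
  axes [[0.35, 0.94, 0.01], [0.83, -0.3, -0.47], [0.44, -0.17, 0.88]] [ 567.37950297 -213.40732038  171.76916433]
 foot (array([ 554.4, -186.8]), array([249.3, 222.7]), 67.6) 1260
 uprights [[502.0, -284.0, 92.0], [500.0, -273.0, 91.0], [558.0, -308.0, 92.0], [569.0, -304.0, 89.0], [599.0, -311.0, 97.0], [604.0, -318.0, 91.0], [602.0, -312.0, 91.0], [546.0, -135.0, 89.0], [547.0, -130.0, 90.0], [550.0, -123.0, 95.0], [567.0, -138.0, 88.0], [563.0, -127.0, 90.0]] 156
jar [ 648.00439703 -138.71160087  149.18484008] 711
can [ 590.27731671 -320.64226776  121.75152513] 439
bust [416.54794788   9.27899954 197.99764453] 128
```

```bash
python3 -m creep '[{"tx":0.47,"ty":-0.9,"tz":0.45,"jaw":-1},{"tx":0.47,"ty":-0.9,"tz":0.45,"jaw":-1},{"tx":0.47,"ty":-0.9,"tz":0.45,"jaw":-1},{"tx":0.47,"ty":-0.9,"tz":0.45,"jaw":-1},{"tx":0.47,"ty":-0.9,"tz":0.45,"jaw":-1},{"tx":0.47,"ty":-0.9,"tz":0.45,"jaw":-1},{"tx":0.47,"ty":-0.9,"tz":0.45,"jaw":-1},{"tx":0.47,"ty":-0.9,"tz":0.45,"jaw":-1}]'
python3 -m creep '[{"tx":0.5,"ty":-0.95,"jaw":-1},{"tx":0.5,"ty":-0.95,"jaw":-1},{"tx":0.5,"ty":-0.95,"jaw":-1},{"tx":0.5,"ty":-0.95,"jaw":-1},{"tx":0.5,"ty":-0.95,"jaw":-1},{"tx":0.5,"ty":-0.95,"jaw":-1},{"tx":0.5,"ty":-0.95,"jaw":-1},{"tx":0.5,"ty":-0.95,"jaw":-1}]'
python3 -m creep '[{"tx":0.5,"ty":-0.95,"jaw":-1},{"tx":0.5,"ty":-0.95,"jaw":-1},{"tx":0.5,"ty":-0.95,"jaw":-1},{"tx":0.5,"ty":-0.95,"jaw":-1},{"tx":0.5,"ty":-0.95,"jaw":-1},{"tx":0.5,"ty":-0.95,"jaw":-1},{"tx":0.5,"ty":-0.95,"jaw":-1},{"tx":0.5,"ty":-0.95,"jaw":-1}]'
```

```text
validation failed for argument at $[0]...
validation failed for argument at $[0]...
validation failed for argument at $[0]...
```

```bash
python3 -m creep '[{"tx":0.47,"ty":-0.9,"tz":0.45,"wx":0,"wy":0,"wz":0,"jaw":-1},{"tx":0.47,"ty":-0.9,"tz":0.45,"wx":0,"wy":0,"wz":0,"jaw":-1},{"tx":0.47,"ty":-0.9,"tz":0.45,"wx":0,"wy":0,"wz":0,"jaw":-1},{"tx":0.47,"ty":-0.9,"tz":0.45,"wx":0,"wy":0,"wz":0,"jaw":-1},{"tx":0.47,"ty":-0.9,"tz":0.45,"wx":0,"wy":0,"wz":0,"jaw":-1},{"tx":0.47,"ty":-0.9,"tz":0.45,"wx":0,"wy":0,"wz":0,"jaw":-1},{"tx":0.47,"ty":-0.9,"tz":0.45,"wx":0,"wy":0,"wz":0,"jaw":-1},{"tx":0.47,"ty":-0.9,"tz":0.45,"wx":0,"wy":0,"wz":0,"jaw":-1}]'
```

```text
t: 0.9
tool_pos: [321.0, 291.9, 303.1]
tcp_rot: [[-0.926, 0.378, -0.0], [0.378, 0.926, -0.0], [0.0, -0.0, -1.0]]
force: [0.3, 0.8, 1.3]
gripper_width: -0.1
grasp_force: 0.0
```

All seven keys are required. I'll continue.

```bash
python3 -m creep '[{"tx":0.5,"ty":-0.95,"tz":0,"wx":0,"wy":0,"wz":0,"jaw":-1},{"tx":0.5,"ty":-0.95,"tz":0,"wx":0,"wy":0,"wz":0,"jaw":-1},{"tx":0.5,"ty":-0.95,"tz":0,"wx":0,"wy":0,"wz":0,"jaw":-1},{"tx":0.5,"ty":-0.95,"tz":0,"wx":0,"wy":0,"wz":0,"jaw":-1},{"tx":0.5,"ty":-0.95,"tz":0,"wx":0,"wy":0,"wz":0,"jaw":-1},{"tx":0.5,"ty":-0.95,"tz":0,"wx":0,"wy":0,"wz":0,"jaw":-1},{"tx":0.5,"ty":-0.95,"tz":0,"wx":0,"wy":0,"wz":0,"jaw":-1},{"tx":0.5,"ty":-0.95,"tz":0,"wx":0,"wy":0,"wz":0,"jaw":-1}]'
python3 -m creep '[{"tx":0.5,"ty":-0.95,"tz":0,"wx":0,"wy":0,"wz":0,"jaw":-1},{"tx":0.5,"ty":-0.95,"tz":0,"wx":0,"wy":0,"wz":0,"jaw":-1},{"tx":0.5,"ty":-0.95,"tz":0,"wx":0,"wy":0,"wz":0,"jaw":-1},{"tx":0.5,"ty":-0.95,"tz":0,"wx":0,"wy":0,"wz":0,"jaw":-1},{"tx":0.5,"ty":-0.95,"tz":0,"wx":0,"wy":0,"wz":0,"jaw":-1},{"tx":0.5,"ty":-0.95,"tz":0,"wx":0,"wy":0,"wz":0,"jaw":-1},{"tx":0.5,"ty":-0.95,"tz":0,"wx":0,"wy":0,"wz":0,"jaw":-1},{"tx":0.5,"ty":-0.95,"tz":0,"wx":0,"wy":0,"wz":0,"jaw":-1}]'
```

```text
t: 1.7
tool_pos: [441.1, 63.8, 302.6]
tcp_rot: [[-0.926, 0.378, -0.0], [0.378, 0.926, -0.0], [0.0, -0.0, -1.0]]
force: [0.8, 1.4, 0.4]
gripper_width: 0.5
grasp_force: 0.0
t: 2.5
tool_pos: [561.2, -164.1, 302.4]
tcp_rot: [[-0.926, 0.378, -0.001], [0.378, 0.926, 0.0], [0.001, 0.0, -1.0]]
force: [0.4, 0.8, 0.3]
gripper_width: -0.2
grasp_force: 0.0
```

```bash
python3 -m creep '[{"tx":0.53,"ty":-1,"tz":0,"wx":0,"wy":0,"wz":0,"jaw":-1},{"tx":0.53,"ty":-1,"tz":0,"wx":0,"wy":0,"wz":0,"jaw":-1},{"tx":0,"ty":-0.05,"tz":-1,"wx":0,"wy":0,"wz":0,"jaw":-1},{"tx":0,"ty":0,"tz":-1,"wx":0,"wy":0,"wz":0,"jaw":-1},{"tx":0,"ty":0,"tz":-1,"wx":0,"wy":0,"wz":0,"jaw":-1},{"tx":0,"ty":0,"tz":-1,"wx":0,"wy":0,"wz":0,"jaw":-1},{"tx":0,"ty":0,"tz":-1,"wx":0,"wy":0,"wz":0,"jaw":-1},{"tx":0,"ty":0,"tz":-0.9,"wx":0,"wy":0,"wz":0,"jaw":-1}]'
python3 -m creep '[{"tx":-0.47,"ty":0.175,"tz":0,"wx":0,"wy":0,"wz":0,"jaw":-1},{"tx":-0.47,"ty":0.175,"tz":0,"wx":0,"wy":0,"wz":0,"jaw":-1},{"tx":-0.47,"ty":0.175,"tz":0,"wx":0,"wy":0,"wz":0,"jaw":-1},{"tx":-0.47,"ty":0.175,"tz":0,"wx":0,"wy":0,"wz":0,"jaw":-1},{"tx":-0.47,"ty":0.175,"tz":0,"wx":0,"wy":0,"wz":0,"jaw":-1},{"tx":-0.47,"ty":0.175,"tz":0,"wx":0,"wy":0,"wz":0,"jaw":-1},{"tx":-0.47,"ty":0.175,"tz":0,"wx":0,"wy":0,"wz":0,"jaw":-1},{"tx":-0.47,"ty":0.175,"tz":0,"wx":0,"wy":0,"wz":0,"jaw":-1}]'
```

```text
t: 3.3
tool_pos: [592.1, -224.2, 123.9]
tcp_rot: [[-0.926, 0.378, -0.001], [0.378, 0.926, 0.001], [0.001, 0.0, -1.0]]
force: [0.3, -0.2, 0.2]
gripper_width: 0.2
grasp_force: 0.0
t: 4.1
tool_pos: [479.0, -182.1, 125.5]
tcp_rot: [[-0.926, 0.378, -0.001], [0.378, 0.926, 0.0], [0.001, 0.0, -1.0]]
force: [1.6, 0.8, 0.4]
gripper_width: -0.6
grasp_force: 0.0
```

Run:
```python
from h import *
im,d,p=cloud("scene"); cv2.imwrite("pics/s1.png",im[...,::-1])
```

```text
(no output)
```

View pics/s1.png

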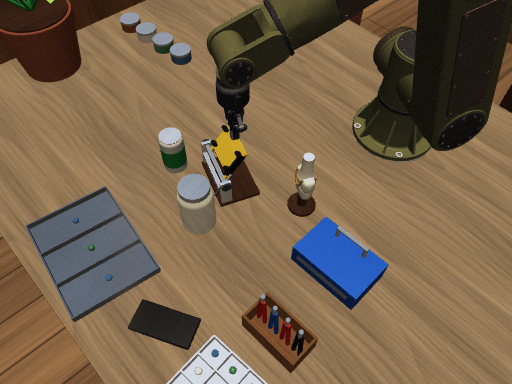

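The rest is down: the yellow plate is level at about (230,148). Next I move over to the case with the tool turned across the handle and tilted forward.

```bash
python3 -m creep '[{"tx":0,"ty":0,"tz":1,"wx":0,"wy":0,"wz":0,"jaw":-1},{"tx":0,"ty":0,"tz":1,"wx":0,"wy":0,"wz":0,"jaw":-1},{"tx":-0.15,"ty":1,"tz":0.7,"wx":0,"wy":0,"wz":-0.142,"jaw":-1},{"tx":-0.15,"ty":1,"tz":0.7,"wx":0,"wy":0,"wz":-0.142,"jaw":-1},{"tx":-0.15,"ty":1,"tz":0.7,"wx":0,"wy":0,"wz":-0.142,"jaw":-1},{"tx":-0.15,"ty":1,"tz":0.7,"wx":0,"wy":0,"wz":-0.142,"jaw":-1},{"tx":-0.15,"ty":1,"tz":0.7,"wx":0,"wy":0,"wz":-0.142,"jaw":-1},{"tx":-0.15,"ty":1,"tz":0.7,"wx":0,"wy":0,"wz":-0.142,"jaw":-1}]'
python3 -m creep '[{"tx":-0.12,"ty":0.82,"tz":0,"wx":0,"wy":0,"wz":-0.143,"jaw":-0.4},{"tx":-0.12,"ty":0.82,"tz":0,"wx":0,"wy":0,"wz":-0.143,"jaw":-0.4},{"tx":-0.12,"ty":0.82,"tz":0,"wx":0.006,"wy":-0.13,"wz":0,"jaw":-0.4},{"tx":-0.12,"ty":0.82,"tz":0,"wx":0.006,"wy":-0.13,"wz":0,"jaw":-0.4},{"tx":-0.12,"ty":0.82,"tz":-1,"wx":0.006,"wy":-0.13,"wz":0,"jaw":-0.4},{"tx":-0.12,"ty":0.82,"tz":-1,"wx":0.006,"wy":-0.13,"wz":0,"jaw":-0.4},{"tx":-0.12,"ty":0.82,"tz":-1,"wx":0,"wy":0,"wz":0,"jaw":-0.4},{"tx":-0.12,"ty":0.82,"tz":-1,"wx":0,"wy":0,"wz":0,"jaw":-0.4}]'
python3 - <<'E'
from m import *
im,d,p=cloud("top");h=cv2.cvtColor(im,cv2.COLOR_RGB2HSV);H,S,V=h[...,0].astype(int),h[...,1],h[...,2];Z=p[...,2]
yel=(H>20)&(H<32)&(S>200)&(V>120)&(Z>60)&(p[...,1]<-100)
n_,l,st,_=cv2.connectedComponentsWithStats(yel.astype(np.uint8)); k=1+st[1:,4].argmax()
q=p[l==k]; print(rect(q),np.median(q[:,2]),len(q))
m=np.array((p[...,0]>400)&(p[...,0]<560)&(p[...,1]<-100)&(p[...,1]>-310)&(Z>70)&(Z<100)&(V<60)); 
n_,l,st,c=cv2.connectedComponentsWithStats(m.astype(np.uint8))
for k in range(1,n_):
    if st[k,4]>3: print("black",st[k,4],np.round(p[l==k].mean(0),1))
cv2.imwrite("pics/t2.png",im[...,::-1])
np.savez("t2.npz",im=im,p=p); print(sensors.observe()["joints"])
E
```

```text
t: 4.95
tool_pos: [452.5, -1.2, 312.6]
tcp_rot: [[-0.319, 0.948, -0.0], [0.948, 0.319, -0.0], [0.0, -0.0, -1.0]]
force: [0.8, 0.3, -0.4]
gripper_width: -0.1
grasp_force: 0.0
t: 5.75
tool_pos: [423.2, 195.6, 191.1]
tcp_rot: [[-0.046, 0.866, 0.498], [0.999, 0.039, 0.024], [0.001, 0.499, -0.867]]
force: [1.5, -0.2, 0.2]
gripper_width: 25.4
grasp_force: 0.0
(array([ 480. , -183.6]), array([119.7,  89.8]), 69.7) 79.84459029275558 1638
black 32 [ 495.1 -120.5   90.3]
[ 0.48527827 -0.13661631  2.10413692 -0.32203529  0.72605269  0.63210416]
```

View pics/t2.png

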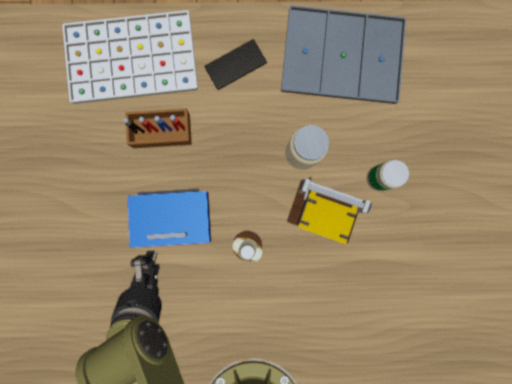

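The top view shows the rest level at (330,215) and the gripper at (145,265), in front of the lid handle at (166,236). Now the descent over the bar.

```bash
python3 -m creep '[{"tx":0,"ty":-0.02,"tz":-0.95,"wx":0,"wy":0,"wz":0,"jaw":-0.4},{"tx":0,"ty":-0.02,"tz":-0.95,"wx":0,"wy":0,"wz":0,"jaw":-0.4},{"tx":0.2,"ty":0,"tz":-0.34,"wx":0,"wy":0,"wz":0,"jaw":-0.4},{"tx":0.2,"ty":0,"tz":-0.34,"wx":0,"wy":0,"wz":0,"jaw":-0.4},{"tx":0.2,"ty":0,"tz":-0.34,"wx":0,"wy":0,"wz":0,"jaw":-0.4},{"tx":0.2,"ty":0,"tz":-0.34,"wx":0,"wy":0,"wz":0,"jaw":-0.4},{"tx":0.2,"ty":0,"tz":-0.36,"wx":0,"wy":0,"wz":0,"jaw":-0.4},{"tx":0,"ty":0,"tz":0,"wx":0,"wy":0,"wz":0,"jaw":-0.4}]'
python3 -m creep '[{"tx":0,"ty":0,"tz":0,"wx":0,"wy":0,"wz":0,"jaw":-1},{"tx":0,"ty":0,"tz":0,"wx":0,"wy":0,"wz":0,"jaw":-1},{"tx":0,"ty":0,"tz":0,"wx":0,"wy":0,"wz":0,"jaw":-1},{"tx":0,"ty":0,"tz":0,"wx":0,"wy":0,"wz":0,"jaw":-1},{"tx":0,"ty":0,"tz":0,"wx":0,"wy":0,"wz":0,"jaw":-1},{"tx":0,"ty":0,"tz":0,"wx":0,"wy":0,"wz":0,"jaw":-1},{"tx":0,"ty":0,"tz":0,"wx":0,"wy":0,"wz":0,"jaw":-1},{"tx":0,"ty":0,"tz":0,"wx":0,"wy":0,"wz":0,"jaw":-1}]'
```

```text
t: 6.6
tool_pos: [454.0, 193.0, 81.9]
tcp_rot: [[-0.045, 0.868, 0.495], [0.999, 0.039, 0.022], [-0.0, 0.495, -0.869]]
force: [0.2, 1.1, 0.2]
gripper_width: 25.9
grasp_force: 0.0
t: 7.4
tool_pos: [454.0, 193.2, 83.2]
tcp_rot: [[-0.045, 0.867, 0.497], [0.999, 0.039, 0.023], [0.001, 0.497, -0.868]]
force: [-0.4, 0.1, 0.6]
gripper_width: 0.1
grasp_force: 0.0
```

Run:
```python
from m import *
im,d,p=cloud("scene"); c=im[200:320,270:430]; cv2.imwrite("pics/s3.png",cv2.resize(c,(800,600),interpolation=cv2.INTER_CUBIC)[...,::-1])
m=(p[...,2]>80)&(p[...,2]<104)&(abs(p[...,0]-446)<14)&(abs(p[...,1]-194)<60);q=p[m];print(rect(q))
```

```text
(array([446.1, 193.6]), array([11.8, 90.2]), 2.4)
```

View pics/s3.png

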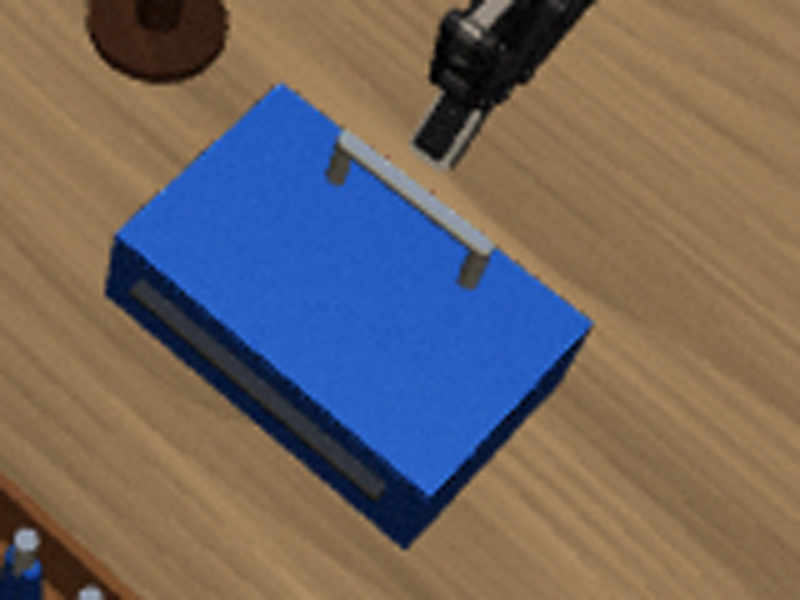

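Run:
```python
from m import *
im,d,p=cloud("scene")
def proj(n,P):
    c=camera_params(n);K=np.array(c["K"]);R=np.array(c["orientation"]);q=R.T@(np.array(P)-c["xyz"]);q=K@q;return q[:2]/q[2]
s=sensors.observe();print("tcp proj",proj("scene",s["tool_pos"]),s["tool_pos"],s["joints"],s["gripper_width"])
for v,u in((228,355),(230,357),(224,358),(215,365)): print(u,v,p[v,u],im[v,u])
z=np.load("t2.npz"); print(proj("top",[423.2,195.6,191.1])); 
for v,u in((256,140),(262,145),(256,153),(270,147)): print(u,v,z["p"][v,u])
```

```text
tcp proj [348.92847378 242.52950197] [453.96309056 193.22863946  83.15489574] [ 0.43604592  0.10419538  2.15503383 -0.46405876  0.43613657  0.7694859 ] -0.16084945448523147
355 228 [440.47694624 189.20645896 128.25045884] [28 29 29]
357 230 [443.02174771 196.54647374 131.15077538] [16 14 14]
358 224 [436.40809062 190.93513469 142.95732069] [20 19 18]
365 215 [443.55999309 202.0373985  199.25274498] [12 12  9]
[156.54980702 247.70466778]
140 256 [417.88825046 199.04693276 308.23623289]
145 262 [410.30981898 182.96936219 337.16208055]
153 256 [412.04406655 189.07647041 251.4331658 ]
147 270 [391.12879862 190.15632378 294.12412551]
```

Run:
```python
from m import *
s=sensors.observe();R=s["tcp_rot"];t=s["tool_pos"]
for n in("scene","top"):
    im,d,p=cloud(n); q=(p-t)@R
    m=(abs(q[...,0])<60)&(abs(q[...,1])<60)&(q[...,2]<30)&(q[...,2]>-180)&(p[...,2]>66)&(im.max(-1)<200)&~((im[...,2]>120)&(im[...,0]<90))
    for a in range(-180,30,10):
        k=m&(q[...,2]>=a)&(q[...,2]<a+10)
        if k.sum()>1: print(n,a,k.sum(),"x",np.round(np.percentile(q[k][:,0],[5,50,95])),"y",np.round(np.percentile(q[k][:,1],[5,50,95])),im[k].mean(0).round())
```

```text
scene -180 161 x [-28.   9.  36.] y [ 9. 33. 39.] [20. 20. 20.]
scene -170 109 x [-26.   5.  33.] y [15. 34. 39.] [24. 23. 22.]
scene -160 59 x [-10.   2.  10.] y [17. 37. 41.] [25. 24. 24.]
scene -150 92 x [-14.   8.  16.] y [-10.  36.  43.] [48. 45. 44.]
scene -140 107 x [-15.   9.  19.] y [-12.  30.  52.] [55. 51. 48.]
scene -130 95 x [-17.   9.  17.] y [-51.  30.  59.] [34. 32. 30.]
scene -120 73 x [-15.   9.  16.] y [-7. 28. 58.] [18. 17. 17.]
scene -110 73 x [-9.  9. 16.] y [-25.  35.  50.] [19. 18. 17.]
scene -100 38 x [-11.   8.  13.] y [12. 33. 45.] [19. 18. 18.]
scene -90 58 x [-9. 10. 12.] y [-23.  29.  35.] [25. 23. 22.]
scene -80 20 x [-7.  5. 12.] y [-4. 13. 16.] [34. 32. 30.]
scene -70 44 x [-11.   2.  10.] y [-1. 11. 16.] [57. 54. 49.]
scene -60 39 x [-11.   3.  10.] y [ 1. 12. 15.] [54. 50. 47.]
scene -50 36 x [-11.   2.  10.] y [ 1. 11. 15.] [56. 52. 48.]
scene -40 16 x [-9. -0.  8.] y [3. 6. 9.] [126. 116. 103.]
scene -30 2 x [-9. -1.  6.] y [1. 2. 4.] [148. 150. 159.]
scene -20 150 x [-38.   3.  41.] y [-5.  1.  4.] [134. 139. 143.]
scene -10 29 x [-39.  32.  45.]
[... 496 characters left out ...]
[18. 47. 60.] [78. 76. 74.]
top -120 30 x [-16. -14.  -9.] y [-9. 17. 51.] [38. 37. 35.]
top -110 36 x [-16. -11.  -4.] y [-13.  16.  44.] [48. 44. 40.]
top -100 21 x [-11.  -7.   1.] y [15. 19. 37.] [42. 42. 41.]
top -90 38 x [-12.  -8.   5.] y [-15.  13.  29.] [52. 50. 46.]
top -80 6 x [-11. -11. -10.] y [-12.  -1.  10.] [86. 76. 63.]
top -70 9 x [-10.  -9.  -6.] y [-5.  1.  8.] [95. 88. 78.]
top -60 16 x [-9. -7. -3.] y [-4.  7. 15.] [94. 93. 91.]
top -50 13 x [-10.  -8.   3.] y [-1.  7. 14.] [ 99. 106. 119.]
top -40 2 x [-7. -6. -5.] y [7. 7. 7.] [130. 134. 140.]
top -30 12 x [-33.  -4.  26.] y [-3.  0.  1.] [150. 159. 169.]
top -20 132 x [-38.  -2.  41.] y [-4.  0.  2.] [144. 156. 173.]
```

The fingers have missed the bar. The finger points put the real tip about 36 mm short of the reported TCP along the tool axis, while the sideways position is right. I'll allow for that from here: reopen and advance 35 mm along the tool axis.

```bash
python3 -m creep '[{"tx":0,"ty":0,"tz":0,"wx":0,"wy":0,"wz":0,"jaw":-0.4},{"tx":0,"ty":0,"tz":0,"wx":0,"wy":0,"wz":0,"jaw":-0.4},{"tx":0,"ty":0,"tz":0,"wx":0,"wy":0,"wz":0,"jaw":-0.4},{"tx":0.15,"ty":0,"tz":-0.25,"wx":0,"wy":0,"wz":0,"jaw":-0.4},{"tx":0.15,"ty":0,"tz":-0.25,"wx":0,"wy":0,"wz":0,"jaw":-0.4},{"tx":0.15,"ty":0.02,"tz":-0.25,"wx":0,"wy":0,"wz":0,"jaw":-0.4},{"tx":0.14,"ty":0.02,"tz":-0.25,"wx":0,"wy":0,"wz":0,"jaw":-0.4},{"tx":0,"ty":0,"tz":0,"wx":0,"wy":0,"wz":0,"jaw":-0.4}]'
python3 -m creep '[{"tx":0,"ty":0,"tz":0,"wx":0,"wy":0,"wz":0,"jaw":-1},{"tx":0,"ty":0,"tz":0,"wx":0,"wy":0,"wz":0,"jaw":-1},{"tx":0,"ty":0,"tz":0,"wx":0,"wy":0,"wz":0,"jaw":-1},{"tx":0,"ty":0,"tz":0,"wx":0,"wy":0,"wz":0,"jaw":-1},{"tx":0,"ty":0,"tz":0,"wx":0,"wy":0,"wz":0,"jaw":-1},{"tx":0,"ty":0,"tz":0,"wx":0,"wy":0,"wz":0,"jaw":-1},{"tx":0,"ty":0,"tz":0,"wx":0,"wy":0,"wz":0,"jaw":-1},{"tx":0,"ty":0,"tz":0,"wx":0,"wy":0,"wz":0,"jaw":-1}]'
```

```text
t: 8.4
tool_pos: [471.6, 194.2, 51.7]
tcp_rot: [[-0.045, 0.868, 0.495], [0.999, 0.039, 0.022], [-0.0, 0.496, -0.868]]
force: [-0.4, 0.7, -1.4]
gripper_width: 25.8
grasp_force: 0.0
t: 9.2
tool_pos: [471.5, 194.4, 53.2]
tcp_rot: [[-0.045, 0.867, 0.497], [0.999, 0.039, 0.023], [0.0, 0.497, -0.868]]
force: [-4.9, -2.8, 2.7]
gripper_width: 8.0
grasp_force: 59.1
```

Run:
```python
import numpy as np
def tcp(lid,tilt,L=48.):
    a=np.radians(28.4)+lid; bar=np.array([-113.6*np.cos(a),113.6*np.sin(a)]); return bar+L*np.array([np.sin(tilt),-np.cos(tilt)])
t0=np.radians(30);prev=tcp(0,t0)
for i in range(1,9):
    c=tcp(.11*i,t0-.11*i);print(i,np.round((c-prev)/30,2),c.round());prev=c
ti=t0-.88
for i in range(1,13):
    c=tcp(.88+.075*i,ti);print(i,np.round((c-prev)/30,2),c.round());prev=c
```

```text
1 [0.06 0.28] [-74.  21.]
2 [0.09 0.27] [-71.  29.]
3 [0.12 0.26] [-68.  36.]
4 [0.15 0.24] [-63.  44.]
5 [0.17 0.22] [-58.  50.]
6 [0.2 0.2] [-52.  56.]
7 [0.22 0.18] [-46.  62.]
8 [0.24 0.16] [-39.  66.]
1 [0.28 0.04] [-30.  68.]
2 [0.28 0.02] [-22.  69.]
3 [0.28 0.  ] [-13.  69.]
4 [ 0.28 -0.02] [-5. 68.]
5 [ 0.28 -0.04] [ 4. 67.]
6 [ 0.28 -0.06] [12. 65.]
7 [ 0.27 -0.08] [20. 62.]
8 [ 0.26 -0.1 ] [28. 59.]
9 [ 0.26 -0.12] [36. 56.]
10 [ 0.25 -0.14] [43. 52.]
11 [ 0.24 -0.16] [50. 47.]
12 [ 0.22 -0.18] [57. 42.]
```

```bash
python3 -m creep '[{"tx":0.06,"ty":0,"tz":0.28,"wx":-0.005,"wy":0.11,"wz":0,"jaw":-1},{"tx":0.09,"ty":0,"tz":0.27,"wx":-0.005,"wy":0.11,"wz":0,"jaw":-1},{"tx":0.12,"ty":0,"tz":0.26,"wx":-0.005,"wy":0.11,"wz":0,"jaw":-1},{"tx":0.15,"ty":0.01,"tz":0.24,"wx":-0.005,"wy":0.11,"wz":0,"jaw":-1},{"tx":0.17,"ty":0.01,"tz":0.22,"wx":-0.005,"wy":0.11,"wz":0,"jaw":-1},{"tx":0.2,"ty":0.01,"tz":0.2,"wx":-0.005,"wy":0.11,"wz":0,"jaw":-1},{"tx":0.22,"ty":0.01,"tz":0.18,"wx":-0.005,"wy":0.11,"wz":0,"jaw":-1},{"tx":0.24,"ty":0.01,"tz":0.16,"wx":-0.005,"wy":0.11,"wz":0,"jaw":-1}]'
```

```text
t: 10.0
tool_pos: [509.6, 195.6, 104.5]
tcp_rot: [[-0.046, 0.94, -0.337], [0.999, 0.042, -0.019], [-0.004, -0.337, -0.941]]
force: [2.4, 11.4, -27.5]
gripper_width: 7.3
grasp_force: 59.9
```

```bash
python3 -m creep '[{"tx":0,"ty":0,"tz":0,"wx":0,"wy":0,"wz":0,"jaw":-0.6},{"tx":0.28,"ty":0.01,"tz":0.04,"wx":0,"wy":0,"wz":0,"jaw":-0.6},{"tx":0.28,"ty":0.01,"tz":0.02,"wx":0,"wy":0,"wz":0,"jaw":-0.6},{"tx":0.28,"ty":0.01,"tz":0,"wx":0,"wy":0,"wz":0,"jaw":-0.6},{"tx":0.28,"ty":0.01,"tz":-0.02,"wx":0,"wy":0,"wz":0,"jaw":-0.6},{"tx":0.28,"ty":0.01,"tz":-0.04,"wx":0,"wy":0,"wz":0,"jaw":-0.6},{"tx":0.28,"ty":0.01,"tz":-0.06,"wx":0,"wy":0,"wz":0,"jaw":-0.6},{"tx":0.27,"ty":0.01,"tz":-0.08,"wx":0,"wy":0,"wz":0,"jaw":-0.6}]'
python3 - <<'E'
from h import *
im,d,p=cloud("scene"); c=im[140:320,240:480]; cv2.imwrite("pics/s4.png",cv2.resize(c,(800,600),interpolation=cv2.INTER_CUBIC)[...,::-1])
E
```

```text
t: 10.8
tool_pos: [568.7, 196.7, 101.4]
tcp_rot: [[-0.045, 0.942, -0.332], [0.999, 0.041, -0.02], [-0.006, -0.333, -0.943]]
force: [-0.6, -0.6, 0.6]
gripper_width: 16.7
grasp_force: 0.0
```

View pics/s4.png

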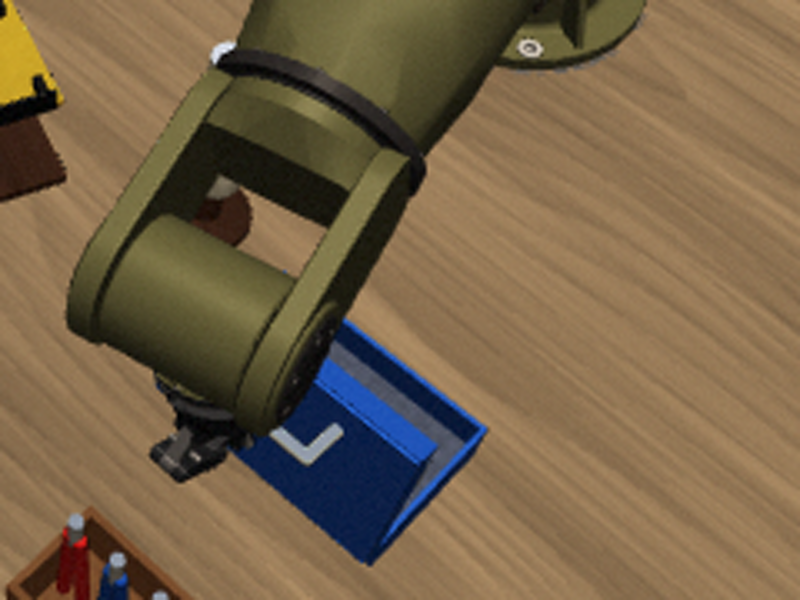

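The lid is near upright with the fingers around the bar. Next I push it past its balance and then back out.

```bash
python3 -m creep '[{"tx":0.26,"ty":0.01,"tz":-0.1,"wx":0,"wy":0,"wz":0,"jaw":-0.6},{"tx":0.26,"ty":0.01,"tz":-0.12,"wx":0,"wy":0,"wz":0,"jaw":-0.6},{"tx":0.25,"ty":0.01,"tz":-0.14,"wx":0,"wy":0,"wz":0,"jaw":-0.6},{"tx":0.24,"ty":0.01,"tz":-0.16,"wx":0,"wy":0,"wz":0,"jaw":-0.6},{"tx":0.22,"ty":0.01,"tz":-0.18,"wx":0,"wy":0,"wz":0,"jaw":-0.6},{"tx":0,"ty":0,"tz":0,"wx":0,"wy":0,"wz":0,"jaw":-0.4},{"tx":0,"ty":0,"tz":0,"wx":0,"wy":0,"wz":0,"jaw":-0.4},{"tx":0,"ty":0,"tz":0,"wx":0,"wy":0,"wz":0,"jaw":-0.4}]'
python3 -m creep '[{"tx":0.15,"ty":0,"tz":0.45,"wx":0,"wy":0,"wz":0,"jaw":-0.4},{"tx":0.15,"ty":0,"tz":0.45,"wx":0,"wy":0,"wz":0,"jaw":-0.4},{"tx":0.15,"ty":0,"tz":0.45,"wx":0,"wy":0,"wz":0,"jaw":-0.4},{"tx":0.15,"ty":0,"tz":0.45,"wx":0,"wy":0,"wz":0,"jaw":-0.4},{"tx":0.15,"ty":0,"tz":0.45,"wx":0,"wy":0,"wz":0,"jaw":-0.4},{"tx":0,"ty":0,"tz":1,"wx":0,"wy":-0.08,"wz":0,"jaw":-0.4},{"tx":0,"ty":0,"tz":1,"wx":0,"wy":-0.13,"wz":0,"jaw":-0.4},{"tx":0,"ty":0,"tz":1,"wx":0,"wy":-0.13,"wz":0,"jaw":-0.4}]'
python3 -m creep '[{"tx":-1,"ty":0,"tz":0,"wx":0,"wy":0,"wz":0.13,"jaw":1},{"tx":-1,"ty":0,"tz":0,"wx":0,"wy":0,"wz":0,"jaw":1},{"tx":-1,"ty":0,"tz":0,"wx":0,"wy":0,"wz":0,"jaw":1},{"tx":-1,"ty":0,"tz":0,"wx":0,"wy":0,"wz":0,"jaw":1},{"tx":-1,"ty":0,"tz":0,"wx":0,"wy":0,"wz":0,"jaw":1},{"tx":-1,"ty":0,"tz":0,"wx":0,"wy":0,"wz":0,"jaw":1},{"tx":-1,"ty":0,"tz":0,"wx":0,"wy":0,"wz":0,"jaw":1},{"tx":-1,"ty":0,"tz":0,"wx":0,"wy":0,"wz":0,"jaw":1}]'
python3 - <<'E'
from h import *
im,d,p=cloud("top"); cv2.imwrite("pics/t5.png",im[...,::-1]);np.savez("t5.npz",im=im,p=p)
im,d,p=cloud("scene"); cv2.imwrite("pics/s5.png",im[...,::-1]);np.savez("s5.npz",im=im,p=p)
E
```

```text
t: 11.65
tool_pos: [604.8, 198.2, 80.9]
tcp_rot: [[-0.045, 0.942, -0.332], [0.999, 0.041, -0.02], [-0.006, -0.333, -0.943]]
force: [0.0, 0.1, 0.9]
gripper_width: 25.8
grasp_force: 0.0
t: 12.45
tool_pos: [627.6, 198.1, 239.8]
tcp_rot: [[-0.041, 0.999, 0.007], [0.999, 0.041, -0.02], [-0.02, 0.006, -1.0]]
force: [2.1, 0.2, 0.2]
gripper_width: 25.9
grasp_force: 0.0
t: 13.25
tool_pos: [386.0, 198.0, 238.5]
tcp_rot: [[-0.17, 0.985, 0.005], [0.985, 0.17, -0.02], [-0.02, 0.001, -1.0]]
force: [-0.4, 1.2, 0.0]
gripper_width: 85.1
grasp_force: 0.0
```

View pics/t5.png

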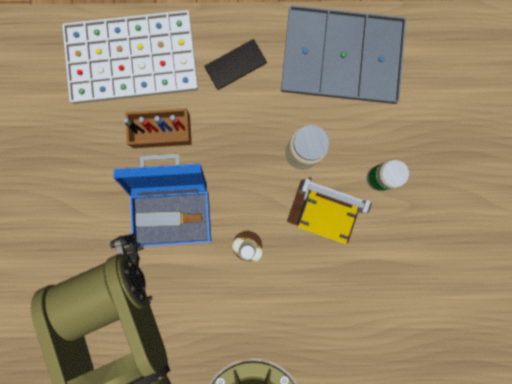

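The lid is open past its balance, with its handle at (158,158). The mandrel is in the tub with its bar at (157,219) and its handle at (190,219). The rest is still down.

Run:
```python
from m import *
for n in("t5","s5"):
    z=np.load(n+".npz");im=z["im"];p=z["p"];h=cv2.cvtColor(im,cv2.COLOR_RGB2HSV);H,S,V=h[...,0].astype(int),h[...,1],h[...,2];Z=p[...,2]
    m=(Z>45)&(Z<56)&(abs(p[...,0]-480)<45)&(abs(p[...,1]-196)<85)&(S<50)
    l_=cv2.connectedComponentsWithStats(m.astype(np.uint8)); k=1+l_[2][1:,4].argmax();q=p[l_[1]==k];print(n,"bar",rect(q),np.median(q[:,2]),len(q))
    m=(Z>20)&(Z<50)&(abs(p[...,0]-480)<45)&(abs(p[...,1]-196)<85)&(S>90)&(H<30);q=p[m]
    if len(q)>5: print("wood",rect(q),np.median(q,0),len(q))
    b=(H>100)&(H<125)&(S>150)&(Z>70)&(p[...,0]>500);q=p[b]; u,s,vt=np.linalg.svd(q-q.mean(0),full_matrices=False);print("lid normal",vt[2].round(2),q.mean(0).round(),len(q))
    # seat
    yel=(H>20)&(H<32)&(S>180)&(abs(Z-80)<5)&(p[...,1]<-100);q=p[yel];print("seat",rect(q),len(q))
    ax=np.array([.937,-.349]);ay=np.array([.349,.937]);c=np.array([475.6,-183.])
    dd=(p[...,:2]-c);X=dd@ax;Y=dd@ay
    m=(abs(X)<55)&(abs(Y)<75)&(Z>85)&(Z<102)&(V<90)
    l_=cv2.connectedComponentsWithStats(m.astype(np.uint8))
    for k in range(1,l_[0]):
        if l_[2][k,4]>3: w=l_[1]==k;print("black",w.sum(),"X",X[w].min().round(),X[w].max().round(),"Y",Y[w].min().round(),Y[w].max().round(),np.median(Z[w]).round())
    y2=yel&(abs(X)<60)&(abs(Y)<70);print("yel X",np.percentile(X[y2],[1,99]).round(1),"Y",np.percentile(Y[y2],[1,99]).round(1))
```

```text
t5 bar (array([482.9, 223.9]), array([106.7,  31.6]), 89.1) 49.45011659822296 586
wood (array([482., 145.]), array([49.5, 24.8]), 87.3) [483.07962245 146.67501556  39.62613025] 174
lid normal [-0.99 -0.05  0.12] [584. 204. 128.] 1354
seat (array([ 480.1, -183.4]), array([119.2,  91. ]), 69.4) 1657
black 17 X 6.0 31.0 Y 63.0 66.0 98.0
black 4 X 25.0 27.0 Y 45.0 50.0 92.0
black 26 X -33.0 2.0 Y 58.0 65.0 96.0
black 10 X 25.0 29.0 Y -55.0 -39.0 93.0
black 4 X -28.0 -26.0 Y -55.0 -49.0 95.0
yel X [-40.2  46.3] Y [-56.7  58.2]
s5 bar (array([485. , 223.8]), array([ 33.9, 107.4]), 0.6) 48.43187571208955 541
wood (array([486.2, 144.8]), array([50.2, 23.6]), 87.8) [489.79343362 145.15947929  39.12256189] 168
lid normal [-0.64 -0.04 -0.76] [594. 208. 138.] 1484
seat (array([ 482.5, -184. ]), array([125.8,  92. ]), 69.6) 878
black 21 X -29.0 -20.0 Y -56.0 -37.0 92.0
black 22 X 26.0 33.0 Y -58.0 -37.0 92.0
black 131 X -31.0 36.0 Y 40.0 66.0 93.0
yel X [-38.   49.9] Y [-57.6  56.5]
```

```bash
python3 -m creep '[{"tx":0.82,"ty":0.215,"tz":0,"wx":0.005,"wy":0,"wz":-0.0425,"jaw":0.22},{"tx":0.82,"ty":0.215,"tz":0,"wx":0.005,"wy":0,"wz":-0.0425,"jaw":0.22},{"tx":0.82,"ty":0.215,"tz":0,"wx":0.005,"wy":0,"wz":-0.0425,"jaw":0.22},{"tx":0.82,"ty":0.215,"tz":0,"wx":0.005,"wy":0.005,"wz":-0.0425,"jaw":0.22},{"tx":0,"ty":0,"tz":-1,"wx":0,"wy":0,"wz":0,"jaw":0.22},{"tx":0,"ty":0,"tz":-1,"wx":0,"wy":0,"wz":0,"jaw":0.22},{"tx":0,"ty":0,"tz":-1,"wx":0,"wy":0,"wz":0,"jaw":0.22},{"tx":0,"ty":0,"tz":-1,"wx":0,"wy":0,"wz":0,"jaw":0.22}]'
python3 -m creep '[{"tx":0,"ty":0,"tz":-0.5,"wx":0,"wy":0,"wz":0,"jaw":0.22},{"tx":0,"ty":0,"tz":-0.5,"wx":0,"wy":0,"wz":0,"jaw":0.22},{"tx":0,"ty":0,"tz":-0.5,"wx":0,"wy":0,"wz":0,"jaw":0.22},{"tx":0,"ty":0,"tz":-0.5,"wx":0,"wy":0,"wz":0,"jaw":0.22},{"tx":0,"ty":0,"tz":-0.4,"wx":0,"wy":0,"wz":0,"jaw":0.22},{"tx":0,"ty":0,"tz":0,"wx":0,"wy":0,"wz":0,"jaw":0.22},{"tx":0,"ty":0,"tz":0,"wx":0,"wy":0,"wz":0,"jaw":0.22},{"tx":0,"ty":0,"tz":0,"wx":0,"wy":0,"wz":0,"jaw":0.22}]'
python3 - <<'E'
from m import *
s=sensors.observe();R=s["tcp_rot"];t=s["tool_pos"]
for n in("scene","top"):
    im,d,p=cloud(n); cv2.imwrite("pics/%s6.png"%n,cv2.resize(im[140:320,240:480],(800,600))[...,::-1]) if n=="scene" else 0
    q=(p-t)@R;m=(abs(q[...,0])<14)&(abs(q[...,1])<60)&(q[...,2]>-110)&(q[...,2]<30)&(p[...,2]>54)
    for a in range(-110,20,6):
        k=m&(q[...,2]>=a)&(q[...,2]<a+6)
        if k.sum()>1:print(n,a,k.sum(),np.round([q[k][:,1].min(),q[k][:,1].max()]))
E
```

```text
t: 14.15
tool_pos: [486.1, 223.9, 117.2]
tcp_rot: [[-0.001, 1.0, -0.002], [1.0, 0.001, -0.0], [-0.0, -0.002, -1.0]]
force: [1.6, -0.1, -0.1]
gripper_width: 52.1
grasp_force: 0.0
t: 14.95
tool_pos: [486.3, 224.1, 46.9]
tcp_rot: [[-0.001, 1.0, -0.002], [1.0, 0.001, 0.0], [0.0, -0.002, -1.0]]
force: [-0.6, -0.3, -0.0]
gripper_width: 52.1
grasp_force: 0.0
scene -110 32 [21. 54.]
scene -104 14 [20. 59.]
scene -98 24 [33. 60.]
scene -92 24 [30. 60.]
scene -86 6 [32. 41.]
scene -80 4 [-28. -25.]
scene -74 7 [-29.  35.]
scene -68 10 [-27.  35.]
scene -62 12 [-30.  42.]
scene -56 14 [-31.  42.]
scene -50 16 [-31.  40.]
scene -44 5 [-31.  34.]
top -110 4 [50. 59.]
top -98 8 [47. 58.]
top -56 3 [30. 40.]
```

View pics/scene6.png

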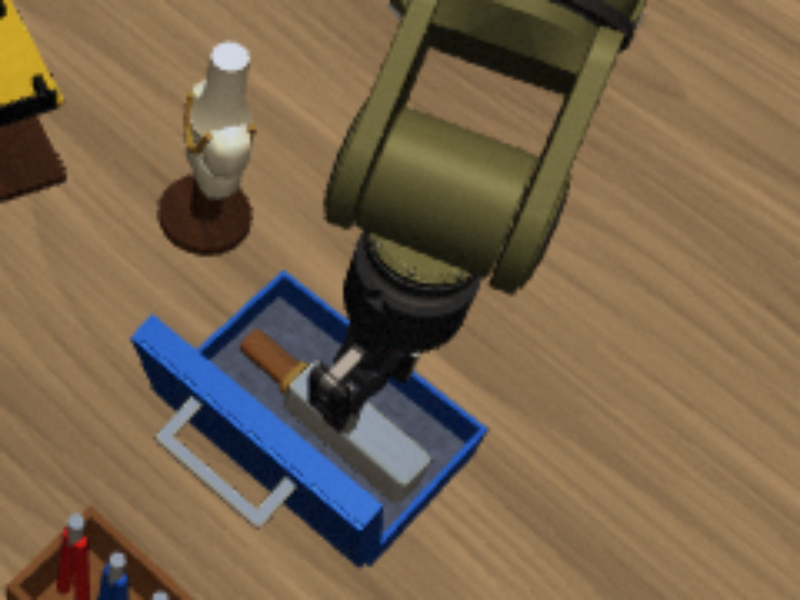

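The fingers straddle the steel bar with clearance on both sides, at about (340,385) in the crop. I'll descend and grip.

```bash
python3 -m creep '[{"tx":-0.07,"ty":0,"tz":-0.37,"wx":0,"wy":0,"wz":0,"jaw":0.22},{"tx":0,"ty":0,"tz":-0.37,"wx":0,"wy":0,"wz":0,"jaw":0.22},{"tx":0,"ty":0,"tz":-0.37,"wx":0,"wy":0,"wz":0,"jaw":0.22},{"tx":0,"ty":0,"tz":-0.37,"wx":0,"wy":0,"wz":0,"jaw":0.22},{"tx":0,"ty":0,"tz":-0.37,"wx":0,"wy":0,"wz":0,"jaw":0.22},{"tx":0,"ty":0,"tz":-0.37,"wx":0,"wy":0,"wz":0,"jaw":0.22},{"tx":0,"ty":0,"tz":0,"wx":0,"wy":0,"wz":0,"jaw":0.22},{"tx":0,"ty":0,"tz":0,"wx":0,"wy":0,"wz":0,"jaw":0.22}]'
python3 -m creep '[{"tx":0,"ty":0,"tz":0,"wx":0,"wy":0,"wz":0,"jaw":-1},{"tx":0,"ty":0,"tz":0,"wx":0,"wy":0,"wz":0,"jaw":-1},{"tx":0,"ty":0,"tz":0,"wx":0,"wy":0,"wz":0,"jaw":-1},{"tx":0,"ty":0,"tz":0,"wx":0,"wy":0,"wz":0,"jaw":-1},{"tx":0,"ty":0,"tz":0,"wx":0,"wy":0,"wz":0,"jaw":-1},{"tx":0,"ty":0,"tz":0,"wx":0,"wy":0,"wz":0,"jaw":-1},{"tx":0,"ty":0,"tz":0,"wx":0,"wy":0,"wz":0,"jaw":-1},{"tx":0,"ty":0,"tz":0,"wx":0,"wy":0,"wz":0,"jaw":-1}]'
```

```text
t: 15.85
tool_pos: [483.7, 223.9, -20.6]
tcp_rot: [[-0.001, 1.0, -0.003], [1.0, 0.001, -0.001], [-0.001, -0.003, -1.0]]
force: [0.3, -0.5, 0.0]
gripper_width: 52.3
grasp_force: 0.0
t: 16.65
tool_pos: [484.1, 224.1, -19.8]
tcp_rot: [[-0.001, 1.0, -0.002], [1.0, 0.001, 0.0], [0.0, -0.002, -1.0]]
force: [-2.6, 0.3, 6.6]
gripper_width: 33.0
grasp_force: 61.2
```

```bash
python3 -m creep '[{"tx":0,"ty":0,"tz":0.5,"wx":0,"wy":0,"wz":0,"jaw":-1},{"tx":0,"ty":0,"tz":1,"wx":0,"wy":0,"wz":0,"jaw":-1},{"tx":0,"ty":0,"tz":1,"wx":0,"wy":0,"wz":0,"jaw":-1},{"tx":0,"ty":0,"tz":1,"wx":0,"wy":0,"wz":0,"jaw":-1},{"tx":0,"ty":0,"tz":1,"wx":0,"wy":0,"wz":0,"jaw":-1},{"tx":0,"ty":0,"tz":1,"wx":0,"wy":0,"wz":0,"jaw":-1},{"tx":0,"ty":0,"tz":1,"wx":0,"wy":0,"wz":0,"jaw":-1},{"tx":0,"ty":0,"tz":1,"wx":0,"wy":0,"wz":0,"jaw":-1}]'
python3 -m creep '[{"tx":-0.02,"ty":-0.5,"tz":0.5,"wx":0,"wy":0,"wz":-0.02,"jaw":-1},{"tx":-0.02,"ty":-0.8,"tz":0,"wx":0,"wy":0,"wz":-0.02,"jaw":-1},{"tx":-0.02,"ty":-0.9,"tz":0,"wx":0,"wy":0,"wz":-0.02,"jaw":-1},{"tx":-0.02,"ty":-0.9,"tz":0,"wx":0,"wy":0,"wz":-0.02,"jaw":-1},{"tx":-0.02,"ty":-0.9,"tz":0,"wx":0,"wy":0,"wz":-0.02,"jaw":-1},{"tx":-0.02,"ty":-0.9,"tz":0,"wx":0,"wy":0,"wz":-0.02,"jaw":-1},{"tx":-0.02,"ty":-0.9,"tz":0,"wx":0,"wy":0,"wz":-0.02,"jaw":-1},{"tx":-0.02,"ty":-0.9,"tz":0,"wx":0,"wy":0,"wz":-0.02,"jaw":-1}]'
python3 -m creep '[{"tx":-0.02,"ty":-0.9,"tz":0,"wx":0,"wy":0,"wz":-0.025,"jaw":-1},{"tx":-0.02,"ty":-0.9,"tz":0,"wx":0,"wy":0,"wz":-0.025,"jaw":-1},{"tx":-0.02,"ty":-0.9,"tz":0,"wx":0,"wy":0,"wz":-0.025,"jaw":-1},{"tx":-0.02,"ty":-0.9,"tz":0,"wx":0,"wy":0,"wz":-0.025,"jaw":-1},{"tx":-0.02,"ty":-0.9,"tz":0,"wx":0,"wy":0,"wz":-0.025,"jaw":-1},{"tx":-0.02,"ty":-0.9,"tz":0,"wx":0,"wy":0,"wz":-0.025,"jaw":-1},{"tx":-0.02,"ty":-0.9,"tz":0,"wx":0,"wy":0,"wz":-0.023,"jaw":-1},{"tx":-0.02,"ty":-0.83,"tz":0,"wx":0,"wy":0,"wz":-0.023,"jaw":-1}]'
```

```text
t: 17.45
tool_pos: [483.1, 223.7, 206.3]
tcp_rot: [[-0.001, 1.0, -0.003], [1.0, 0.001, -0.001], [-0.001, -0.003, -1.0]]
force: [1.0, 0.0, -5.4]
gripper_width: 33.2
grasp_force: 60.6
t: 18.25
tool_pos: [478.0, 21.3, 219.4]
tcp_rot: [[0.16, 0.987, -0.004], [0.987, -0.16, -0.0], [-0.001, -0.004, -1.0]]
force: [1.0, 0.5, -4.7]
gripper_width: 32.9
grasp_force: 60.9
t: 19.05
tool_pos: [472.9, -192.4, 219.3]
tcp_rot: [[0.35, 0.937, -0.004], [0.937, -0.35, 0.001], [-0.0, -0.004, -1.0]]
force: [-0.2, 0.7, -3.8]
gripper_width: 33.4
grasp_force: 60.8
```

```bash
python3 -m creep '[{"tx":0.03,"ty":0.05,"tz":-0.7,"wx":0,"wy":0,"wz":0,"jaw":-1},{"tx":0,"ty":0,"tz":-0.9,"wx":0,"wy":0,"wz":0,"jaw":-1},{"tx":0,"ty":0,"tz":-0.9,"wx":0,"wy":0,"wz":0,"jaw":-1},{"tx":0,"ty":0,"tz":-0.9,"wx":0,"wy":0,"wz":0,"jaw":-1},{"tx":0,"ty":0,"tz":-0.7,"wx":0,"wy":0,"wz":0,"jaw":-1},{"tx":0,"ty":0,"tz":-0.4,"wx":0,"wy":0,"wz":0,"jaw":-1},{"tx":0,"ty":0,"tz":0,"wx":0,"wy":0,"wz":0,"jaw":-1},{"tx":0,"ty":0,"tz":0,"wx":0,"wy":0,"wz":0,"jaw":-1}]'
cat > chk.py <<'E'
from m import *
import sys
ax=np.array([.937,-.349]);ay=np.array([.349,.937]);c=np.array([476.7,-183.4])
for n in("scene","top"):
    im,d,p=cloud(n);np.savez(n+"7.npz",im=im,p=p)
    h=cv2.cvtColor(im,cv2.COLOR_RGB2HSV);H,S,V=h[...,0].astype(int),h[...,1],h[...,2];Z=p[...,2]
    X=(p[...,:2]-c)@ax;Y=(p[...,:2]-c)@ay
    m=(abs(X)<32)&(abs(Y)<85)&(Z>100)&(Z<180)&(S<60)&(V>90);k=cv2.connectedComponentsWithStats(m.astype(np.uint8))
    for j in range(1,k[0]):
        if k[2][j,4]>15: w=k[1]==j;print(n,"steel",w.sum(),"X",np.percentile(X[w],[2,98]).round(1),"Y",np.percentile(Y[w],[2,98]).round(1),"Z",np.percentile(Z[w],[5,50,95]).round(1))
    m=(abs(X)<40)&(Y<-50)&(Y>-150)&(Z>70)&(Z<180)&(S>90)&(H<22);w=m
    if w.sum()>5: print(n,"wood",w.sum(),"X",np.percentile(X[w],[2,50,98]).round(1),"Y",np.percentile(Y[w],[2,98]).round(1),"Z",np.percentile(Z[w],[50,95]).round(1))
    m=(abs(X)<40)&(abs(Y)<70)&(abs(Z-93)<5)&(V<70);k=cv2.connectedComponentsWithStats(m.astype(np.uint8))
    for j in range(1,k[0]):
        if k[2][j,4]>4: w=k[1]==j;print(n,"post",w.sum(),"X",X[w].min().round(),X[w].max().round(),"Y",Y[w].min().round(),Y[w].max().round())
cv2.imwrite("pics/"+sys.argv[1],cv2.resize(np.load("scene7.npz")["im"][80:230,140:340],(800,600))[...,::-1])
E
python3 chk.py s7.png
```

```text
t: 19.85
tool_pos: [475.2, -189.8, 85.4]
tcp_rot: [[0.348, 0.937, -0.002], [0.937, -0.348, 0.0], [-0.0, -0.002, -1.0]]
force: [0.5, 0.3, -3.7]
gripper_width: 33.4
grasp_force: 60.6
scene steel 276 X [-12.2  17.5] Y [-31.2  47.3] Z [150.4 153.8 156.8]
scene post 19 X 25.0 32.0 Y -55.0 -39.0
scene post 106 X -32.0 36.0 Y 38.0 67.0
top steel 211 X [-15.2  15.8] Y [21.  49.3] Z [147.8 154.2 157.2]
top post 5 X -19.0 -10.0 Y 65.0 66.0
```

View pics/s7.png

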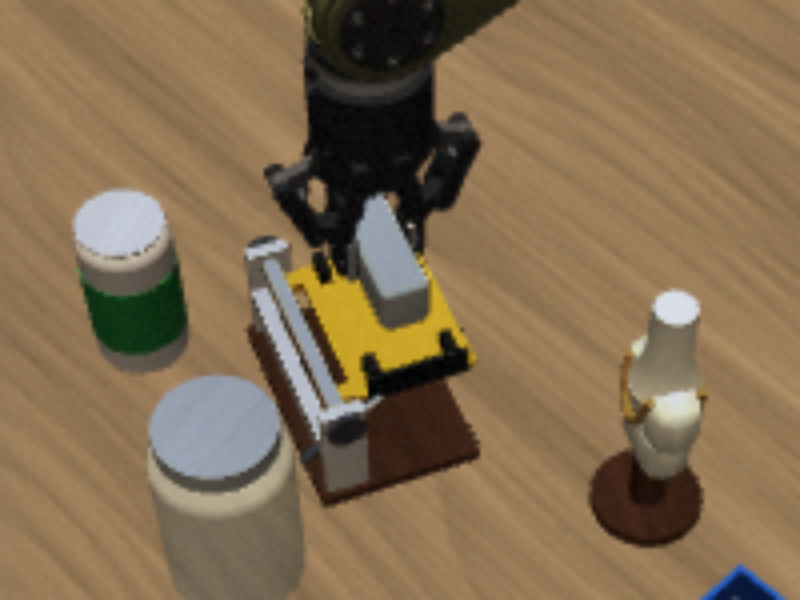

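The mandrel hangs centred over the plate, with its end face at (400,310) in the crop. I'll check its tilt.

Run:
```python
from m import *
ax=np.array([.937,-.349]);ay=np.array([.349,.937]);c=np.array([476.7,-183.4])
for n in("scene","top"):
    z=np.load(n+"7.npz");im=z["im"];p=z["p"];h=cv2.cvtColor(im,cv2.COLOR_RGB2HSV);Z=p[...,2]
    X=(p[...,:2]-c)@ax;Y=(p[...,:2]-c)@ay
    m=(abs(X)<14)&(Y>15)&(Y<47)&(Z>140)&(Z<165)&(h[...,1]<60)&(h[...,2]>90)
    A=np.c_[X[m],Y[m],np.ones(m.sum())];r=np.linalg.lstsq(A,Z[m],rcond=None)[0];print(n,r.round(3),m.sum(),"Z at Y=50,-60:",r@[0,50,1],r@[0,-60,1])
```

```text
scene [ 8.00000e-03 -3.50000e-02  1.54842e+02] 110 Z at Y=50,-60: 153.10019261131325 156.9311819217234
top [ 1.50000e-02 -1.00000e-02  1.55215e+02] 158 Z at Y=50,-60: 154.70846504810012 155.8217709215272
```

```bash
python3 -m creep '[{"tx":-0.02,"ty":0,"tz":-0.2,"wx":0,"wy":0,"wz":0,"jaw":-1},{"tx":0,"ty":0,"tz":-0.2,"wx":0,"wy":0,"wz":0,"jaw":-1},{"tx":0,"ty":0,"tz":-0.2,"wx":0,"wy":0,"wz":0,"jaw":-1},{"tx":0,"ty":0,"tz":-0.2,"wx":0,"wy":0,"wz":0,"jaw":-1},{"tx":0,"ty":0,"tz":-0.15,"wx":0,"wy":0,"wz":0,"jaw":-1},{"tx":0,"ty":0,"tz":-0.1,"wx":0,"wy":0,"wz":0,"jaw":-1},{"tx":0,"ty":0,"tz":-0.05,"wx":0,"wy":0,"wz":0,"jaw":-1},{"tx":0,"ty":0,"tz":0,"wx":0,"wy":0,"wz":0,"jaw":-1}]'
python3 -m creep '[{"tx":0,"ty":0,"tz":-0.03,"wx":0,"wy":0,"wz":0,"jaw":-1},{"tx":0,"ty":0,"tz":-0.03,"wx":0,"wy":0,"wz":0,"jaw":-1},{"tx":0,"ty":0,"tz":-0.03,"wx":0,"wy":0,"wz":0,"jaw":-1},{"tx":0,"ty":0,"tz":0,"wx":0,"wy":0,"wz":0,"jaw":-1},{"tx":0,"ty":0,"tz":0,"wx":0,"wy":0,"wz":0,"jaw":-1},{"tx":0,"ty":0,"tz":0,"wx":0,"wy":0,"wz":0,"jaw":-1},{"tx":0,"ty":0,"tz":0,"wx":0,"wy":0,"wz":0,"jaw":-1},{"tx":0,"ty":0,"tz":0,"wx":0,"wy":0,"wz":0,"jaw":-1}]'
```

```text
t: 20.75
tool_pos: [474.4, -189.4, 51.4]
tcp_rot: [[0.348, 0.938, -0.003], [0.938, -0.348, 0.001], [-0.0, -0.003, -1.0]]
force: [0.5, -0.2, -3.6]
gripper_width: 33.0
grasp_force: 60.7
t: 21.55
tool_pos: [474.4, -189.5, 48.9]
tcp_rot: [[0.348, 0.938, -0.003], [0.938, -0.348, 0.001], [-0.0, -0.003, -1.0]]
force: [0.2, -0.3, -4.5]
gripper_width: 33.2
grasp_force: 60.7
```

Not touching yet; I'll creep down in about 0.5 mm steps.

```bash
python3 -m creep '[{"tx":0,"ty":0,"tz":-0.02,"wx":0,"wy":0,"wz":0,"jaw":-1},{"tx":0,"ty":0,"tz":-0.02,"wx":0,"wy":0,"wz":0,"jaw":-1},{"tx":0,"ty":0,"tz":0,"wx":0,"wy":0,"wz":0,"jaw":-1},{"tx":0,"ty":0,"tz":0,"wx":0,"wy":0,"wz":0,"jaw":-1},{"tx":0,"ty":0,"tz":0,"wx":0,"wy":0,"wz":0,"jaw":-1},{"tx":0,"ty":0,"tz":0,"wx":0,"wy":0,"wz":0,"jaw":-1},{"tx":0,"ty":0,"tz":0,"wx":0,"wy":0,"wz":0,"jaw":-1},{"tx":0,"ty":0,"tz":0,"wx":0,"wy":0,"wz":0,"jaw":-1}]'
```

```text
t: 22.35
tool_pos: [474.5, -189.5, 48.0]
tcp_rot: [[0.348, 0.938, -0.003], [0.938, -0.348, 0.001], [-0.0, -0.003, -1.0]]
force: [-4.5, 1.7, 5.2]
gripper_width: 33.1
grasp_force: 61.9
```

```bash
python3 -m creep '[{"tx":0,"ty":0,"tz":0,"wx":0,"wy":0,"wz":0,"jaw":-0.18},{"tx":0,"ty":0,"tz":0,"wx":0,"wy":0,"wz":0,"jaw":-0.14},{"tx":0,"ty":0,"tz":0,"wx":0,"wy":0,"wz":0,"jaw":-0.1},{"tx":0,"ty":0,"tz":0,"wx":0,"wy":0,"wz":0,"jaw":0},{"tx":0,"ty":0,"tz":0,"wx":0,"wy":0,"wz":0,"jaw":0.1},{"tx":0,"ty":0,"tz":0,"wx":0,"wy":0,"wz":0,"jaw":0.1},{"tx":0,"ty":0,"tz":0,"wx":0,"wy":0,"wz":0,"jaw":0.1},{"tx":0,"ty":0,"tz":0,"wx":0,"wy":0,"wz":0,"jaw":0.1}]'
python3 -m creep '[{"tx":0,"ty":0,"tz":0.2,"wx":0,"wy":0,"wz":0,"jaw":0.1},{"tx":0,"ty":0,"tz":0.4,"wx":0,"wy":0,"wz":0,"jaw":0.1},{"tx":0,"ty":0,"tz":0.8,"wx":0,"wy":0,"wz":0,"jaw":0.1},{"tx":0,"ty":0,"tz":1,"wx":0,"wy":0,"wz":0,"jaw":0.1},{"tx":0,"ty":0,"tz":1,"wx":0,"wy":0,"wz":0,"jaw":0.1},{"tx":0,"ty":0,"tz":1,"wx":0,"wy":0,"wz":0,"jaw":0.1},{"tx":0,"ty":0,"tz":1,"wx":0,"wy":0,"wz":0,"jaw":0.1},{"tx":0,"ty":0,"tz":1,"wx":0,"wy":0,"wz":0,"jaw":0.1}]'
python3 -m creep '[{"tx":-0.5,"ty":0.5,"tz":0.3,"wx":0,"wy":0,"wz":0,"jaw":0.1},{"tx":-0.5,"ty":0.5,"tz":0.3,"wx":0,"wy":0,"wz":0,"jaw":0.1},{"tx":-0.5,"ty":0.5,"tz":0.3,"wx":0,"wy":0,"wz":0,"jaw":0.1},{"tx":-0.5,"ty":0.5,"tz":0.3,"wx":0,"wy":0,"wz":0,"jaw":0.1},{"tx":-0.5,"ty":0.5,"tz":0.3,"wx":0,"wy":0,"wz":0,"jaw":0.1},{"tx":-0.5,"ty":0.5,"tz":0.3,"wx":0,"wy":0,"wz":0,"jaw":0.1},{"tx":-0.5,"ty":0.5,"tz":0.3,"wx":0,"wy":0,"wz":0,"jaw":0.1},{"tx":-0.5,"ty":0.5,"tz":0.3,"wx":0,"wy":0,"wz":0,"jaw":0.1}]'
python3 chk.py s8.png; python3 -c "
import numpy as np,cv2
cv2.imwrite('pics/s9.png',np.load('scene7.npz')['im'][...,::-1])"
```

```text
t: 23.15
tool_pos: [474.4, -189.4, 47.6]
tcp_rot: [[0.348, 0.938, -0.003], [0.938, -0.348, 0.001], [-0.0, -0.003, -1.0]]
force: [-0.9, 0.4, 0.2]
gripper_width: 46.6
grasp_force: 0.0
t: 23.95
tool_pos: [474.2, -189.3, 242.1]
tcp_rot: [[0.348, 0.938, -0.002], [0.938, -0.348, 0.0], [-0.0, -0.002, -1.0]]
force: [-0.0, 0.1, -0.3]
gripper_width: 46.8
grasp_force: 0.0
t: 24.75
tool_pos: [353.4, -68.8, 313.0]
tcp_rot: [[0.348, 0.938, -0.002], [0.938, -0.348, 0.0], [-0.0, -0.002, -1.0]]
force: [-0.2, -0.1, 0.4]
gripper_width: 46.8
grasp_force: 0.0
scene steel 375 X [-12.9  17.2] Y [-55.4  46. ] Z [113.5 116.7 119.7]
scene wood 92 X [-7.   4.9 30.7] Y [-110.9  -55.3] Z [106.8 110.5]
scene post 15 X -29.0 -22.0 Y -56.0 -39.0
scene post 16 X 26.0 32.0 Y -56.0 -39.0
scene post 9 X 18.0 19.0 Y -52.0 -27.0
scene post 33 X -10.0 19.0 Y -4.0 50.0
scene post 106 X -32.0 35.0 Y 39.0 66.0
top steel 693 X [-16.2  15.2] Y [-56.9  47.8] Z [113.1 117.2 120.3]
top wood 194 X [-10.3   0.2  12. ] Y [-107.4  -61.2] Z [107.6 111.5]
top post 5 X 10.0 20.0 Y 65.0 66.0
top post 5 X -2.0 5.0 Y 64.0 66.0
```

View pics/s9.png

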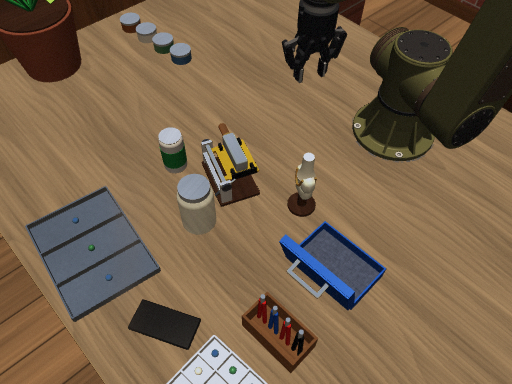

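The final view shows the mandrel flat in the rest at (235,150) with its handle over the open end at (224,130), the case open at (335,265), and the bystanders in place. The measured offset is x about 0, y about −5 mm, with the underside at seat height.

```bash
python3 -c "
from cell import job;print(job.finish_job())"
```

```text
the job is handed in; nothing more can be done
None
```

The job is handed in, with no verdict returned: by the last images the rest is down, the case is open, the mandrel lies flat between the posts with its handle over the open end, and the bystanders look unmoved.

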